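# Push the nameplate blank out over the chip tray

### The job

The wooden nameplate blank on the raised ledge is to have one end trimmed. Push it back until its long edge lies straight against the ledge's fence, and push it along the ledge until its end sticks out about 3 cm past the end of the ledge beside which the steel chip tray stands. Only push it, do not pick it up or tip it, leave it lying flat on the ledge, and leave everything else where it is.

Things in the scene. Friction and masses are not known exactly. Their poses are not given: they have to be found in the camera images.
- plate: Nameplate blank: loose flat plate of pale hardwood with a thin dark border line and two dark screw-hole spots, 70 mm (x) by 160 mm (y, its long way) by 7 mm thick, about 0.1 kg. Origin: centre of its underside. It starts flat on the ledge, y roughly along the ledge, a little askew, 4 to 30 mm off the fence. A light push on its edge slides it.
- ledge: Fixed raised ledge of dark wood. Origin: on the bench, under the centre of its flat top, which is 110 mm wide (x -55 to 55), 300 mm long (y -150 to 150) and 50 mm above the bench. An 18 mm thick fence runs along its whole far side (x 55 to 73), 15 mm higher than the top; other sides open. x points away from the robot. Blank against fence: its centre at x = 20; 30 mm out: at y = 100 or -100.
- tray: Steel chip tray, an open box 140 mm (x) by 100 mm (y) by 30 mm high, loose, on the bench just beyond one end of the ledge (either end, at the ledge's +y or -y). Origin: centre of its underside. Leave it alone.
- stone: Grey sharpening stone in a wooden holder, 66 mm (x) by 100 mm (y) by 34 mm high, loose, on the bench beyond the other end of the ledge. Origin: centre of its underside. Leave it alone.
- mallet: Round pale-wood carver's mallet standing on its head, handle up: head up to 84 mm in diameter, 220 mm high in all, to the left of the work. Origin: centre of its underside. Leave it alone.
- gouge: Carving chisel with a dark wooden handle, 228 mm long, 28 mm thick, lying on the bench to the right of the work. Origin: at its underside where the blade meets the handle; x points to the cutting end. Leave it alone.
Not all that is in view belongs to the job. What is meant by the plate is not green or pink, and is the smaller of those in its own colour.

How it is judged:
By the outcome, as a careful person would: the job done as asked, in the order asked, and still so for the second after the job is handed in, with the robot touching nothing.
It also fails if it takes over 45 s, if anything falls off the work surface, if the arm or the gripper's body presses on something with over 40 N, if the wrist force passes 120 N, or if a joint passes its speed limit or range.

### The arm

A 6-joint arm with a two-finger parallel gripper is mounted at the origin on the work surface. World frame = base frame: x ahead of the robot, y to its left, z up, the work surface at z = 0. Lengths are in mm, angles in degrees, forces in N, time in s.
With the tool pointing down it reaches from about 350 to 850 mm from the base axis. Payload 8.1 kg.
Tool frame: the origin (TCP) lies between the finger pads; the fingertips stand 17 mm ahead of it and the grasp point (between the pads) lies 2 mm behind it; z points along the fingers, y is the line along which they close (so a half turn about z gives the same grasp; the last joint's range is limited). The gripper opens to 85 mm and grips with 20 to 120 N. Pads are 22 mm wide; open, the fingers measure 114 mm over their backs; the gripper's body (76 mm by 85 mm) begins 54 mm behind the grasp point. The pads swing forward as they close: fully open they stand 13 mm farther back than shut.
Start: joints at [67.701, 7.471, 85.268, -0, 87.261, -4.893], TCP at [179.467, 572.536, 248.292] pointing down, gripper open.
Joint ranges: [-169.43, 169.43], [-51.17, 129.36], [1.28, 143.12], [-76.62, 256.62], [0, 156.53], [-152.29, 152.29]. Speed limits (degrees/s): [136.94, 136.94, 159.86, 180, 180, 180].

### API

Orientations are given as [roll, pitch, yaw] about the fixed x, y, z axes, in that order (R = Rz(yaw) Ry(pitch) Rx(roll)).
In Python, from bench import sense, snapshot, hand_in, trace, place_of gives the robot as it stands.
- The arm moves only by the shell command python3 -m handwheel 'ROWS' [FORCE]. ROWS is JSON, a list of rows, each a list of 7 numbers: the opening, from -1 (shut) to 1 (fully open), then the shift along the tool's x, y, z in cm, then the turn, a rotation vector about the tool's x, y, z in rad. A call has 1 to 12 rows; each row shifts and turns the commanded pose from where the row before left it, along the tool's axes as they then stand; what a row does not reach is not made up. A row lasts 1/12 s, in which the tool goes at most 41.7 mm and 7.16 degrees, less where a joint would pass 70% of its speed; a pose out of reach is approached as far as the arm can. A call with a gripper value outside its range is refused whole. The fingers move at their own pace and stop on an object; FORCE is the grip in N (left out, the last holds). Time passes only in rows, so rows that do not move let the fingers close. It gives the time, the measured TCP pose, the force, the opening and the grip force at its end, in the units of the state.
- sense(): the state, without advancing time (a new reading comes with each control period).
- snapshot(name): name is "scene" or "top" or "wrist"; returns a dict with "image" (480x640x3 uint8, red, green, blue), "intrinsics" (3x3 intrinsics, pixels), "k1" (the pictures are not rectified: a ray, as slopes to the right and down, at radius r is drawn at 1 + k1 r^2 times it, then the intrinsics apply), "R" (3x3) and "t" (3): a world point X has camera coordinates R X + t. Camera axes: x right, y down, z forward; pixel columns grow to the right and rows downward; lengths in mm; the calibration is good to about 2 mm. A picture is of the moment at which its call begins. There is no depth.
- hand_in(): hands the job in; it is judged then, once.
Trained networks look in a picture, given as the dict that the camera call returned (one of the last four; its "shot" number tells which), for a name from the list of things; names that differ only in an ending like _2 or _b are one class to them, and where a whole thing is asked for, a point or a joint stands for the part that bears it (a point fixed in the world has none). Each returns a list of dicts, best first, with "conf" (0 to 1); they miss things now and then, are a little off and sometimes report something else, mostly with a low value. They report only what shows in the picture. A call takes as long as a camera call. They do not tell look-alikes from the thing itself.
- trace(picture, query): "pixels" (480x640 bool, what is visible of it).
- place_of(picture, query): "location" ([x, y, z] in mm, in world coordinates, good to about 4 mm: a listed point, or the origin of a listed thing).
The state is a dict: "time": time; "joint_pos": joint angles; "qd": joint speeds; "joint_efforts": joint torques, N m; "tool_pos": TCP position; "tcp_rot": TCP orientation; "ft_force": force on the tool from outside, world axes, zero at the start; "wrist_torque": the same for the moment, N m; "finger_gap": finger opening in mm; "grip_force": force on a finger pad.
Only numpy, scipy, OpenCV 4.12 (cv2) and the standard library are available. Lean on these libraries where they do the work, as an engineer would, in place of code of your own. Each camera call takes 0.05 s, during which the arm holds its last target. There are 200 camera calls.

## Working session

There is one attempt and no reset: what is moved stays moved. The work goes in short steps, Python scripts to look and compute and a shell command to move; the robot and the scene stay as the last step left them, time stands still between calls to the robot, and variables do not carry over. Pictures are saved under pics/ and viewed, at most 10 in all, crops included, and the job is handed in when it is done.

```bash
mkdir -p pics; cat > h.py <<'E'
import numpy as np, cv2
from bench import sense, snapshot, trace, place_of
def save(p,n): cv2.imwrite('pics/'+n,p['image'][:,:,::-1])
def ray(p,uv):
    K=np.array(p['intrinsics']);R=np.array(p['R']);t=np.array(p['t'])
    u=cv2.undistortPoints(np.array(uv,float).reshape(-1,1,2),K,np.array([p['k1'],0,0,0.]))[:,0]
    d=np.c_[u,np.ones(len(u))]@R
    return -R.T@t,d
def at_z(p,uv,z):
    c,d=ray(p,uv); return c+d*((z-c[2])/d[:,2])[:,None]
def proj(p,X):
    r,_=cv2.Rodrigues(np.array(p['R']))
    return cv2.projectPoints(np.array(X,float).reshape(-1,1,3),r,np.array(p['t'],float),np.array(p['intrinsics']),np.array([p['k1'],0,0,0.]))[0][:,0]
E
python3 - <<'E'
from h import *
for n in ['top','scene']:
    p=snapshot(n); save(p,n+'1.png')
    for q in ['plate','ledge','tray','stone','mallet','gouge']:
        print(n,q,[(np.round(d['location']),round(d['conf'],2)) for d in place_of(p,q)])
s=sense(); print(s['tool_pos'],s['tcp_rot'],s['finger_gap'],s['time'])
E
```

```text
top plate [(array([295., 181.,  -1.]), 0.96), (array([630., 426.,  -0.]), 0.84), (array([ 299., -227.,    0.]), 0.71), (array([544., -51.,  48.]), 0.6)]
top ledge [(array([535., -36.,  -2.]), 0.95)]
top tray [(array([508., 192.,  -1.]), 0.96)]
top stone [(array([ 556., -251.,   -0.]), 0.7)]
top mallet [(array([425., 494.,  -1.]), 0.86)]
top gouge [(array([ 462., -483.,    1.]), 0.68)]
scene plate [(array([541., -52.,  48.]), 0.93), (array([628., 426.,  -5.]), 0.85), (array([296., 178.,  -2.]), 0.8), (array([ 299., -229.,   -4.]), 0.58)]
scene ledge [(array([539., -30.,  -1.]), 0.85)]
scene tray [(array([506., 190.,  -3.]), 0.78)]
scene stone [(array([ 553., -247.,    4.]), 0.92), (array([506., 194.,  -0.]), 0.4)]
scene mallet [(array([426., 497.,  -0.]), 0.69)]
scene gouge [(array([ 466., -486.,    1.]), 0.68)]
[179.47466349 572.54699562 248.33330806] [1.79995758e+02 1.18357567e-03 1.62594549e+02] 85.79695531572735 0.7
```

View pics/top1.png

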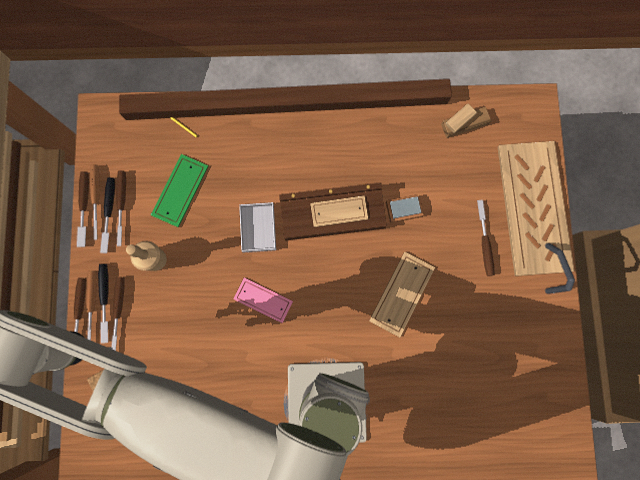

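View pics/scene1.png

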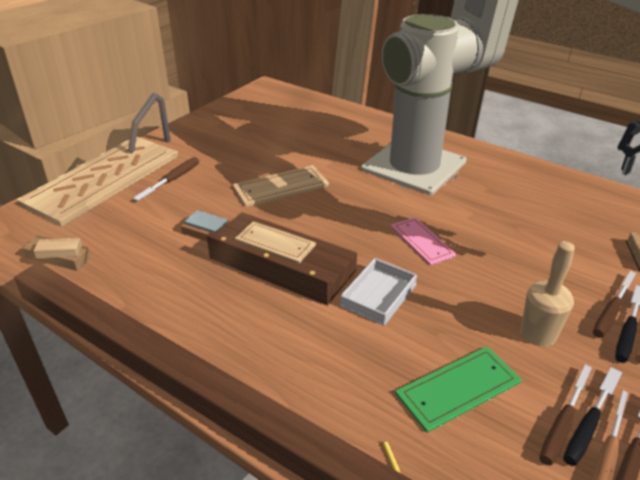

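The plate on the ledge is at top (339,211), and the tray is at the ledge's +y end (258,227). The stone is at the other end. I'll refine the geometry from the masks.

```bash
python3 - <<'E'
from h import *
p=snapshot('top')
l=place_of(p,'plate')
for d in trace(p,'plate'):
    m=d['pixels'].astype(np.uint8); c=np.argwhere(m)[:,::-1].mean(0)
    if abs(c[0]-339)>15: continue
    cs=max(cv2.findContours(m,0,2)[0],key=cv2.contourArea)[:,0]
    X=at_z(p,cs,57)[:,:2].astype(np.float32); print('plate',cv2.minAreaRect(X),d['conf'])
for d in trace(p,'ledge')[:1]:
    m=d['pixels'].astype(np.uint8)
    cs=max(cv2.findContours(m,0,2)[0],key=cv2.contourArea)
    print('ledge pix',cv2.approxPolyDP(cs,4,True)[:,0].tolist())
c=p['image'][170:260,220:440]; cv2.imwrite('pics/crop1.png',cv2.resize(c[:,:,::-1],None,fx=3.6,fy=3.6,interpolation=cv2.INTER_CUBIC))
E
```

```text
plate ((543.1668090820312, -50.24928283691406), (72.6553955078125, 160.0092010498047), 4.794259071350098) 0.89
ledge pix [[379, 183], [281, 194], [285, 237], [382, 228]]
```

View pics/crop1.png

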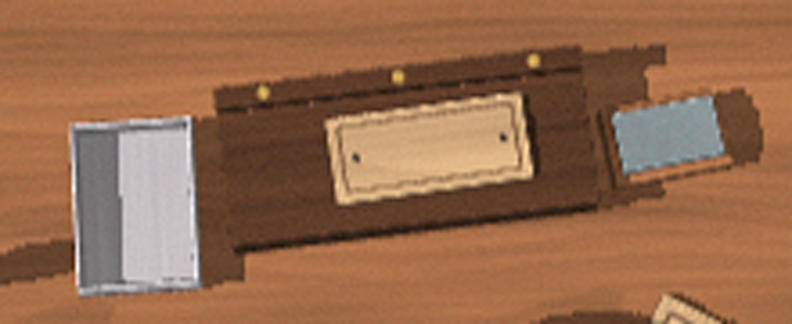

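The crop shows the ledge's fence corners at crop (215,88) and (581,45), and its near edge from (235,246) to (600,206). The plate lies nearly parallel to the fence, about 20 crop px in front of it.

```bash
python3 - <<'E'
from h import *
p=snapshot('top')
f=lambda a:np.array(a)/3.6+[220,170]-.36
for n,a,z in [('fence back',[(215,88),(581,45)],65),('fence front top',[(217,108),(583,68)],65),('near edge',[(235,246),(600,206)],50),('plate far',[(325,118),(522,93)],57),('plate near',[(338,205),(534,176)],57)]:
    X=at_z(p,f(a),z); d=X[0]-X[1]; print(n,X[:,:2].round(1).tolist(),'yaw',np.degrees(np.arctan2(-d[0],d[1])).round(2),np.hypot(*d[:2]).round(1))
E
```

```text
fence back [[592.2, 120.9], [621.2, -175.8]] yaw 5.59 298.2
fence front top [[575.7, 119.5], [602.1, -176.6]] yaw 5.1 297.3
near edge [[465.2, 107.4], [491.1, -187.4]] yaw 5.02 296.0
plate far [[567.3, 32.8], [584.4, -127.3]] yaw 6.1 161.0
plate near [[495.5, 23.9], [515.6, -134.4]] yaw 7.24 159.6
```

```bash
python3 -m handwheel '[[1,0,0,0,0,0,-0.0986],[1,0,0,0,0,0,-0.0986],[1,0,0,0,0,0,-0.0986],[1,0,0,0,0,0,-0.0986],[1,-1.18,-3.27,0,0,0,0],[1,-1.18,-3.27,0,0,0,0],[1,-1.18,-3.27,0,0,0,0],[1,-1.18,-3.27,0,0,0,0],[1,-1.18,-3.27,0,0,0,0],[1,-1.18,-3.27,0,0,0,0],[1,-1.18,-3.27,0,0,0,0],[1,-1.18,-3.27,0,0,0,0]]'
python3 -m handwheel '[[1,-1.18,-3.27,0,0,0,0],[1,-1.18,-3.27,0,0,0,0],[1,-1.18,-3.27,0,0,0,0],[1,-1.18,-3.27,0,0,0,0],[1,-1.18,-3.27,0,0,0,0],[1,-1.18,-3.27,0,0,0,0],[1,-1.18,-3.27,0,0,0,0],[1,-1.18,-3.27,0,0,0,0],[1,-1.18,-3.27,0,0,0,0],[1,-1.18,-3.27,0,0,0,0],[1,-1.18,-3.27,0,0,0,0],[1,-1.18,-3.27,0,0,0,0]]'
python3 - <<'E'
from h import *
p=snapshot('wrist'); save(p,'w1.png'); print(sense()['tool_pos'],sense()['tcp_rot'])
E
```

```text
time: 1.95
tool_pos: [297.5, 319.1, 248.4]
tcp_rot: [180.0, 0.0, -174.8]
ft_force: [0.1, -0.0, -0.1]
finger_gap: 85.6
grip_force: 0.0
time: 2.95
tool_pos: [474.2, -59.3, 248.5]
tcp_rot: [-180.0, 0.0, -174.8]
ft_force: [0.2, 1.7, -0.1]
finger_gap: 85.2
grip_force: 0.0
[475.79714129 -64.17748476 248.31825935] [-1.79789036e+02  7.25726950e-02 -1.74959526e+02]
```

View pics/w1.png

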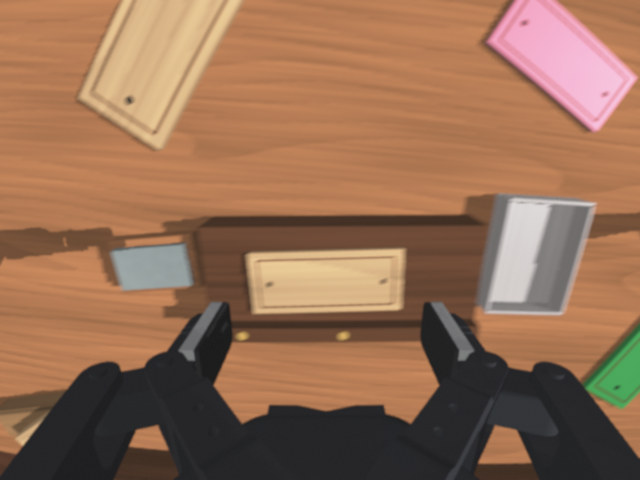

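The wrist view shows the plate at px (247,253), (405,249), (404,306), (250,314), with the fence strip below it and the tray on the right, which is +y.

```bash
python3 - <<'E'
from h import *
p=snapshot('wrist'); print(sense()['tool_pos'],sense()['ft_force'], -np.array(p['R']).T@p['t'])
a=np.radians(5.2);C=np.array([533.5,-34.5])
L=lambda X:np.c_[(X[:,:2]-C)@[np.cos(a),np.sin(a)],(X[:,:2]-C)@[-np.sin(a),np.cos(a)]].round(1)
for d in trace(p,'plate'):
    m=d['pixels'].astype(np.uint8); c=np.argwhere(m)[:,::-1].mean(0)
    if np.hypot(*(c-[327,281]))<40:
        cs=max(cv2.findContours(m,0,2)[0],key=cv2.contourArea)[:,0]
        r=cv2.minAreaRect(L(at_z(p,cs,57)).astype(np.float32)); print('plate ledge-frame',r,d['conf'])
print('hand',L(at_z(p,[(247,253),(405,249),(404,306),(250,314)],57)).tolist())
print('fence line px at lx55,z65', proj(p,[[*(C+55*np.array([np.cos(a),np.sin(a)])+y*np.array([-np.sin(a),np.cos(a)])),65] for y in(-150,0,150)]).round(1).tolist())
print('near edge px', proj(p,[[*(C-55*np.array([np.cos(a),np.sin(a)])+y*np.array([-np.sin(a),np.cos(a)])),50] for y in(-150,0,150)]).round(1).tolist())
cv2.imwrite('pics/w2.png',cv2.resize(p['image'][200:350,185:500,::-1],None,fx=2.5,fy=2.5,interpolation=cv2.INTER_CUBIC))
E
```

```text
[474.76487112 -61.52664606 248.17428298] [-1.0815359   0.98929739 -1.08751691] [396.70947875 -70.80905798 373.80139393]
plate ledge-frame ((6.329008102416992, -16.41021728515625), (74.28917694091797, 160.7538299560547), 1.5506224632263184) 0.89
hand [[-23.3, -105.7], [-27.4, 55.1], [37.9, 58.9], [47.6, -108.1]]
fence line px at lx55,z65 [[210.6, 323.5], [349.6, 324.1], [487.4, 322.8]]
near edge px [[203.2, 221.3], [350.8, 220.9], [497.1, 221.0]]
```

View pics/w2.png

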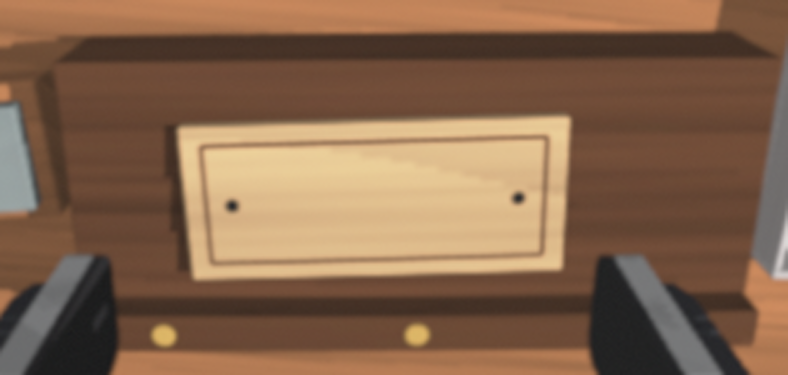

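```bash
python3 -m handwheel '[[1,0,0,3.5,0,0,0],[1,0,0,3.5,0,0,0],[1,0,0,3.5,0,0,0],[1,0,0,3.5,0,0,0],[1,0,0,2,0,0,0],[1,0,0,1.4,0,0,0],[1,0,0,0,0,0,0],[1,0,0,0,0,0,0]]'; python3 -m handwheel '[[1,0,0,0.3,0,0,0],[1,0,0,0.3,0,0,0],[1,0,0,0.3,0,0,0],[1,0,0,0,0,0,0],[1,0,0,0,0,0,0]]'
```

```text
time: 3.77
tool_pos: [472.9, -56.5, 74.0]
tcp_rot: [180.0, -0.1, -174.8]
ft_force: [-0.0, -0.1, 0.6]
finger_gap: 85.6
grip_force: 0.0
time: 4.18
tool_pos: [473.8, -57.5, 65.6]
tcp_rot: [-180.0, 0.0, -174.8]
ft_force: [-0.6, 0.7, 0.2]
finger_gap: 85.3
grip_force: 0.0
```

```bash
python3 -m handwheel '[[1,0,0,0.3,0,0,0],[1,0,0,0.25,0,0,0],[1,0,0,0.2,0,0,0],[1,0,0,0,0,0,0],[1,0,0,0,0,0,0]]'; python3 - <<'E'
from h import *
p=snapshot('wrist'); cv2.imwrite('pics/w3.png',p['image'][:,:,::-1])
E
```

```text
time: 4.6
tool_pos: [473.4, -57.4, 57.5]
tcp_rot: [180.0, -0.0, -174.8]
ft_force: [-0.8, -0.5, 0.7]
finger_gap: 85.3
grip_force: 0.0
```

View pics/w3.png

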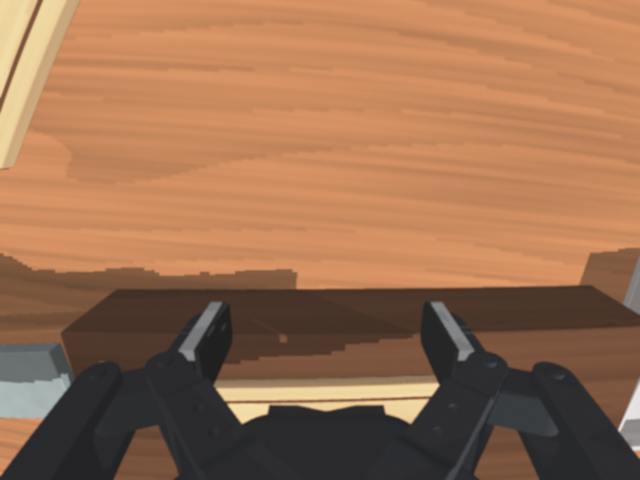

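The fingertips straddle the plate's near edge (px rows ~385), with nothing in between. I'll push to the fence now.

```bash
python3 -m handwheel '[[1,-0.4,0,0,0,0,0],[1,-0.4,0,0,0,0,0],[1,-0.4,0,0,0,0,0],[1,-0.4,0,0,0,0,0],[1,-0.4,0,0,0,0,0],[1,-0.4,0,0,0,0,0],[1,-0.3,0,0,0,0,0],[1,-0.2,0,0,0,0,0],[1,-0.2,0,0,0,0,0],[1,0,0,0,0,0,0]]'; python3 -m handwheel '[[1,-0.15,0,0,0,0,0],[1,-0.15,0,0,0,0,0],[1,0,0,0,0,0,0]]';  python3 -m handwheel '[[1,-0.1,0,0,0,0,0],[1,-0.1,0,0,0,0,0],[1,0,0,0,0,0,0]]'
```

```text
time: 5.48
tool_pos: [504.9, -54.6, 57.8]
tcp_rot: [-180.0, 0.0, -174.8]
ft_force: [0.1, -0.1, -0.3]
finger_gap: 84.8
grip_force: 0.0
time: 5.73
tool_pos: [507.7, -54.4, 57.8]
tcp_rot: [-180.0, 0.0, -174.8]
ft_force: [0.6, -0.5, 0.1]
finger_gap: 85.8
grip_force: 0.0
time: 5.98
tool_pos: [509.7, -54.2, 57.8]
tcp_rot: [-180.0, 0.0, -174.8]
ft_force: [0.6, -0.5, -0.7]
finger_gap: 85.4
grip_force: 0.1
```

```bash
for i in 1 2; do python3 -m handwheel '[[1,-0.1,0,0,0,0,0],[1,-0.1,0,0,0,0,0],[1,0,0,0,0,0,0]]' | grep -E 'tool_pos|ft'; done; python3 - <<'E'
from h import *
p=snapshot('wrist'); cv2.imwrite('pics/w4.png',p['image'][:,:,::-1])
E
```

```text
tool_pos: [511.7, -54.0, 57.8]
ft_force: [-0.6, 0.4, 0.1]
tool_pos: [512.8, -54.0, 57.6]
ft_force: [-5.5, -2.0, 2.6]
```

View pics/w4.png

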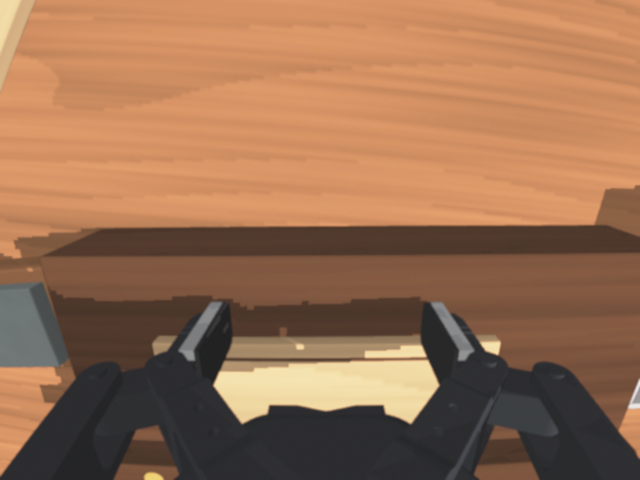

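The plate now sits flat against the fence, its near edge level at px row ~337. I'll press slightly more, then retreat, rise and turn.

```bash
python3 -m handwheel '[[1,-0.1,0,0,0,0,0],[1,0,0,0,0,0,0]]' | grep -E 'tool_pos|ft'; python3 -m handwheel '[[1,0.3,0,0,0,0,0],[1,0.8,0,0,0,0,0],[1,0.8,0,0,0,0,0],[1,0.8,0,0,0,0,0],[1,0,0,-2.5,0,0,0],[1,0,0,-2.5,0,0,0],[1,0,0,-2.5,0,0,0],[-1,0,0,0,0,0,0.1208],[-1,0,0,0,0,0,0.1208],[-1,0,0,0,0,0,0.1208],[-1,0,0,0,0,0,0.1208],[-1,0,0,0,0,0,0.1208]]';python3 -m handwheel '[[-1,0,0,0,0,0,0.1208],[-1,0,0,0,0,0,0.1208],[-1,0,0,0,0,0,0.1208],[-1,0,0,0,0,0,0.1208],[-1,0,0,0,0,0,0.1208],[-1,0,0,0,0,0,0.1208],[-1,0,0,0,0,0,0.1208],[-1,0,0,0,0,0,0.1208],[-1,0,0,0,0,0,0],[-1,0,0,0,0,0,0]]'
```

```text
tool_pos: [513.0, -54.0, 57.3]
ft_force: [-8.9, -2.6, 5.7]
time: 7.7
tool_pos: [487.0, -56.2, 132.9]
tcp_rot: [180.0, 0.0, 150.2]
ft_force: [-0.4, 0.2, 0.2]
finger_gap: 25.7
grip_force: 0.0
time: 8.53
tool_pos: [487.2, -56.2, 132.8]
tcp_rot: [180.0, -0.0, 95.4]
ft_force: [0.0, 0.5, 0.8]
finger_gap: 0.1
grip_force: 0.0
```

```bash
python3 -m handwheel '[[-1,-2.85,1.7,0,0,0,0],[-1,-2.85,1.7,0,0,0,0],[-1,-2.8,1.7,0,0,0,0],[-1,-2.8,1.7,0,0,0,0],[-1,0,0,0,0,0,0],[-1,0,0,0,0,0,0]]'
python3 - <<'E'
from h import *
p=snapshot('wrist')
a=np.radians(5.2);C=np.array([533.5,-34.5])
L=lambda X:np.c_[(X[:,:2]-C)@[np.cos(a),np.sin(a)],(X[:,:2]-C)@[-np.sin(a),np.cos(a)]].round(1)
print('tcp',L(sense()['tool_pos'][None]))
q=snapshot('top')
for p in (q,):
  for d in trace(p,'plate'):
    m=d['pixels'].astype(np.uint8)
    cs=max(cv2.findContours(m,0,2)[0],key=cv2.contourArea)[:,0]
    r=cv2.minAreaRect(L(at_z(p,cs,57)).astype(np.float32)); print(r,d['conf'])
cv2.imwrite('pics/c2.png',cv2.resize(q['image'][170:260,220:440,::-1],None,fx=3.6,fy=3.6,interpolation=cv2.INTER_CUBIC))
E
```

```text
time: 9.03
tool_pos: [565.7, -163.8, 132.2]
tcp_rot: [-180.0, -0.0, 95.3]
ft_force: [0.7, -0.4, 0.2]
finger_gap: 0.1
grip_force: 0.0
tcp [[  19.9 -130.6]]
((21.408164978027344, -2.51318359375), (73.26032257080078, 129.82090759277344), 0.5894418954849243) 0.93
((-224.99472045898438, 227.26541137695312), (157.69985961914062, 68.9250259399414), 57.18573760986328) 0.79
((121.51622772216797, 438.556884765625), (93.00466918945312, 201.23614501953125), 59.54446792602539) 0.75
((-252.27749633789062, -166.42689514160156), (97.49945831298828, 223.4189910888672), 55.95302963256836) 0.64
((8.934734344482422, 37.345970153808594), (139.48731994628906, 227.94508361816406), 0.9255378842353821) 0.24
```

View pics/c2.png

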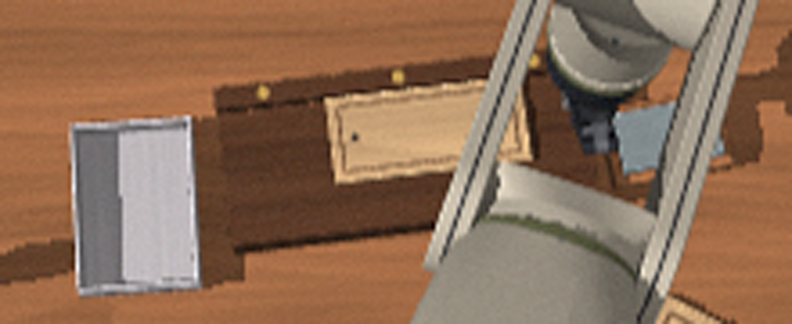

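The plate is flush along the fence and its +y end is clearly visible at crop (328,97)-(335,183). The tray and stone haven't moved. I'll descend behind the -y end.

```bash
python3 -m handwheel '[[-1,0,0,2,0,0,0],[-1,0,0,2,0,0,0],[-1,0,0,1.2,0,0,0],[-1,0,0,0.5,0,0,0],[-1,0,0,0,0,0,0],[-1,0,0,0,0,0,0]]'| grep -E 'tool_pos|ft';python3 -m handwheel '[[-1,0,0,0.2,0,0,0],[-1,0,0,0.2,0,0,0],[-1,0,0,0,0,0,0],[-1,0,0,0,0,0,0]]'| grep -E 'tool_pos|ft'
```

```text
tool_pos: [565.7, -162.2, 76.3]
ft_force: [-0.0, -0.1, 1.3]
tool_pos: [565.8, -162.6, 72.2]
ft_force: [0.1, -0.3, 0.3]
```

```bash
python3 -m handwheel '[[-1,0,0,0.15,0,0,0],[-1,0.8,0,0,0,0,0],[-1,0.8,0,0,0,0,0],[-1,0.5,0,0,0,0,0],[-1,0.5,0,0,0,0,0],[-1,0.8,0,0,0,0,0],[-1,0.8,0,0,0,0,0],[-1,0.8,0,0,0,0,0],[-1,0.8,0,0,0,0,0],[-1,0.8,0,0,0,0,0],[-1,0.8,0,0,0,0,0],[-1,0.8,0,0,0,0,0]]'| grep -E 'tool_pos|ft';python3 -m handwheel '[[-1,0.8,0,0,0,0,0],[-1,0.8,0,0,0,0,0],[-1,0.8,0,0,0,0,0],[-1,0.6,0,0,0,0,0],[-1,0.5,0,0,0,0,0],[-1,0.3,0,0,0,0,0],[-1,0.2,0,0,0,0,0],[-1,0.1,0,0,0,0,0],[-1,0,0,0,0,0,0]]'| grep -E 'tool_pos|ft'
cat >> h.py <<'E'
a=np.radians(5.2);C=np.array([533.5,-34.5])
L=lambda X:np.c_[(X[:,:2]-C)@[np.cos(a),np.sin(a)],(X[:,:2]-C)@[-np.sin(a),np.cos(a)]].round(1)
def plates(p):
  for d in trace(p,'plate'):
    m=d['pixels'].astype(np.uint8)
    cs=max(cv2.findContours(m,0,2)[0],key=cv2.contourArea)[:,0]
    X=L(at_z(p,cs,57)).astype(np.float32)
    if abs(X.mean(0)[0]-20)<30 and abs(X.mean(0)[1])<170: print(cv2.minAreaRect(X),'ymax',X[:,1].max(),d['conf'])
E
python3 - <<'E'
from h import *
print('tcp',L(sense()['tool_pos'][None]))
q=snapshot('top'); plates(q)
cv2.imwrite('pics/c3.png',cv2.resize(q['image'][170:260,220:440,::-1],None,fx=3.6,fy=3.6,interpolation=cv2.INTER_CUBIC))
E
```

```text
tool_pos: [558.0, -80.0, 70.3]
ft_force: [-0.8, 0.0, 0.2]
tool_pos: [554.5, -39.9, 70.3]
ft_force: [0.2, -0.4, -0.5]
tcp [[20.4 -7.3]]
((21.53844451904297, 118.50981903076172), (70.98428344726562, 89.66182708740234), 0.21297498047351837) ymax 163.4 0.88
```

View pics/c3.png

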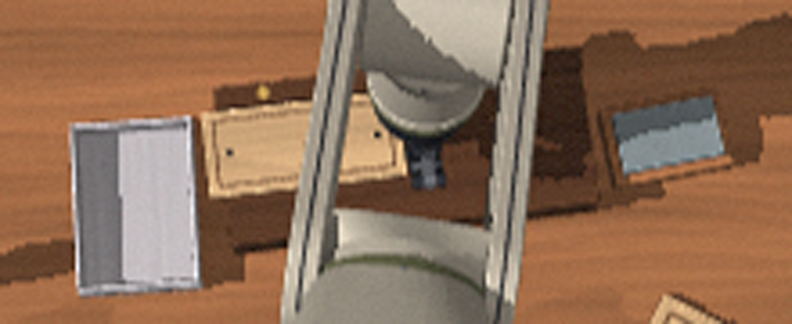

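The plate is still flush, with its end about 13 mm out (end at crop x≈203-212, ledge end at 217-229). I'll push it another 16.5 mm.

```bash
python3 -m handwheel '[[-1,0.3,0,0,0,0,0],[-1,0.4,0,0,0,0,0],[-1,0.4,0,0,0,0,0],[-1,0.3,0,0,0,0,0],[-1,0.2,0,0,0,0,0],[-1,0.05,0,0,0,0,0],[-1,0,0,0,0,0,0],[-1,0,0,0,0,0,0]]'| grep -E 'tool_pos|ft'
python3 -m handwheel '[[-1,-0.5,0,0,0,0,0],[-1,-1,0,0,0,0,0],[-1,-1,0,0,0,0,0],[-1,0,0,-2.5,0,0,0],[-1,0,0,-3.5,0,0,0],[-1,-2,0,-4,0,0,0],[-1,-3.5,0,-1,0,0,0],[-1,-4,0,0,0,0,0],[-1,-4,0,0,0,0,0],[-1,-4,0,0,0,0,0],[-1,0,0,0,0,0,0],[-1,0,0,0,0,0,0]]'| grep -E 'tool_pos|ft'
python3 - <<'E'
from h import *
q=snapshot('top'); plates(q)
w=snapshot('wrist'); plates(w)
s=snapshot('scene'); plates(s)
cv2.imwrite('pics/c4.png',np.vstack([cv2.resize(q['image'][170:260,220:440,::-1],(660,270),interpolation=cv2.INTER_CUBIC),cv2.resize(s['image'][200:330,170:430,::-1],(660,330),interpolation=cv2.INTER_CUBIC)]))
E
```

```text
tool_pos: [552.9, -23.5, 70.2]
ft_force: [0.1, -0.9, 0.4]
tool_pos: [570.3, -225.0, 177.3]
ft_force: [-0.0, -0.5, 0.9]
((21.245006561279297, 100.11126708984375), (70.84095764160156, 158.56199645996094), 0.4683462083339691) ymax 179.2 0.72
((22.603675842285156, 100.42204284667969), (169.1876678466797, 77.62751770019531), 89.28215026855469) ymax 185.0 0.6
```

View pics/c4.png

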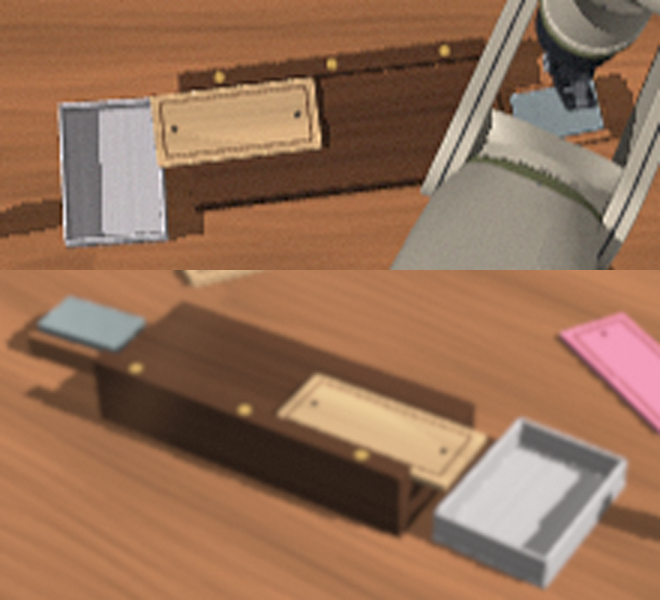

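The plate is flush (same offset and angle as when it was pressed against the fence) and sticks out about 30 mm. The tray and stone look unmoved.

```bash
python3 -c "
from bench import *
print(sense()['time'],hand_in())"
```

```text
the job is handed in; nothing more can be done
13.8333 None
```

The nameplate blank lies flat against the ledge's fence, with its end about 30 mm past the tray-side end by the camera measurement, and I handed the job in at 13.8 s; hand-in returned no verdict.

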